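# Weigh out a bag of glass marbles on the spring scale

### The job

Weigh out one bag's worth of glass marbles: take the teal picking bin and pour marbles into the scale's pan until their weight brings the pan down onto its stop, then stop pouring - one marble more than needed is all right, no more than that. Spill none, do not lean on the pan with the bin or the gripper, leave the jar, candlestick and tape where they are, and set the bin with the rest of the marbles back upright where it stood.

Things in the scene. Friction and masses are not known exactly. Their poses are not given: they have to be found in the camera images.
- bin_center (a point): loose teal plastic picking bin, open top and nose, 180 g empty; 175 mm long, 66 wide, 80 high. Point: mid-width, 40 mm above its underside. Axes: z up, x from nose to back wall (the nose, with the pouring lip, looks to -x). In this frame, mm: floor top z -36, from x +77 to -62, then the front lip slopes up forward at 37 degrees to its edge. Inside width 58, side walls 4 thick, 80 high, falling to 54 at the nose
- bin_back (a point): middle of the top edge of the bin's back wall, the place to hold it by: a plain upright plate 10 mm thick (along x) and 58 mm wide between the side walls; 82 mm behind (+x) and 40 mm above the bin's centre, same axes. Pinch it from above, one finger inside, one outside; the upper 44 mm of the wall is clear of the marbles
- bin_lip (a point): middle of the pouring edge at the bin's nose, 86 mm ahead (-x) and 18 mm below the bin's centre, 22 mm above its underside; same axes. Tipped nose down 25 to 50 degrees the marbles roll over it, the fewer are left the steeper it takes; held still they can bridge between the side walls and then come with a rush: rocking the nose by some 4 degrees while tipping slowly lets them go singly
- pan_center (a point): centre of the inner floor of the scale's round steel pan, 100 mm above the bench when empty; sinks with the pan. The pan is 176 mm across and 46 deep, its rim 42 mm above this point. z up; x points to the side of the dial, which leans out of the scale's foot to 140 mm from the pan's axis and up to 100 mm above the bench
- pan (a joint): travel of the pan, m: 0 = up (empty), grows as it sinks on its spring, 0.018 = down on its hard stop. The spring holds it up until 105 g are in it, then gives 1 mm for each 2.3 g, so that it drops and rests on the stop at 147 g: four to six marbles, as they weigh. The red needle on the dial follows, to the end of the green arc. Settles in 0.7 s
- dish: the steel pan of the scale as a solid; origin at the centre of its underside, 4 mm below the centre of its inner floor
- jar: bystander: clip-top glass jar, 84 mm across, 109 mm high; origin at the centre of its underside
- tape: bystander: roll of brown packing tape lying flat, 96 mm across, 48 mm high; origin at the centre of its underside
- candlestick: bystander: blue ceramic candlestick, 72 mm across the foot, 70 mm high; origin at the centre of its underside
- marble1_center (a point): centre of one of the eight glass marbles, 30 mm in diameter, about 35 g each (28 to 44 g, they differ); all start in the bin
- marble2_center (a point): centre of one of the eight glass marbles, 30 mm in diameter, about 35 g each (28 to 44 g, they differ); all start in the bin
- marble3_center (a point): centre of one of the eight glass marbles, 30 mm in diameter, about 35 g each (28 to 44 g, they differ); all start in the bin
- marble4_center (a point): centre of one of the eight glass marbles, 30 mm in diameter, about 35 g each (28 to 44 g, they differ); all start in the bin
- marble5_center (a point): centre of one of the eight glass marbles, 30 mm in diameter, about 35 g each (28 to 44 g, they differ); all start in the bin
- marble6_center (a point): centre of one of the eight glass marbles, 30 mm in diameter, about 35 g each (28 to 44 g, they differ); all start in the bin
- marble7_center (a point): centre of one of the eight glass marbles, 30 mm in diameter, about 35 g each (28 to 44 g, they differ); all start in the bin
- marble8_center (a point): centre of one of the eight glass marbles, 30 mm in diameter, about 35 g each (28 to 44 g, they differ); all start in the bin

How it is judged (in metres and radians):
On the way, in this order (a step that is already met when the one before it is completed fails the run):
1. the bin is held with its lip above the scale's pan (horizontal distance between bin_lip and pan_center below 0.1 m and height (world z) of bin_lip above 0.12 m), for 0.1 s.
2. the marbles poured in have brought the pan down on its stop (value of joint pan above 0.016 m), for 0.3 s.
At the end, for the whole second after the job is handed in: the pan is down within 2 mm of its stop, with at most 234 g in it (the 147 g needed plus two of the heaviest marbles, that is never less than one marble too many); every marble is in the pan or in the bin; the bin stands upright on the bench (within 0.08 rad) within 60 mm of where it stood (value of joint pan above 0.016 m and contact force between dish and anything else below 2.3 N and angle between bin_center's own z axis and vertical below 0.08 rad and height (world z) of bin_center below 0.046 m and distance of bin_center from where it was at the start of the episode below 0.06 m and ((x of marble1_center in the frame of bin_center between -0.09 and 0.08 m and y of marble1_center in the frame of bin_center between -0.04 and 0.04 m and z of marble1_center in the frame of bin_center below 0.06 m) or (horizontal distance between marble1_center and pan_center below 0.085 m and z of marble1_center in the frame of pan_center between 0 and 0.07 m)) and ((x of marble2_center in the frame of bin_center between -0.09 and 0.08 m and y of marble2_center in the frame of bin_center between -0.04 and 0.04 m and z of marble2_center in the frame of bin_center below 0.06 m) or (horizontal distance between marble2_center and pan_center below 0.085 m and z of marble2_center in the frame of pan_center between 0 and 0.07 m)) and ((x of marble3_center in the frame of bin_center between -0.09 and 0.08 m and y of marble3_center in the frame of bin_center between -0.04 and 0.04 m and z of marble3_center in the frame of bin_center below 0.06 m) or (horizontal distance between marble3_center and pan_center below 0.085 m and z of marble3_center in the frame of pan_center between 0 and 0.07 m)) and ((x of marble4_center in the frame of bin_center between -0.09 and 0.08 m and y of marble4_center in the frame of bin_center between -0.04 and 0.04 m and z of marble4_center in the frame of bin_center below 0.06 m) or (horizontal distance between marble4_center and pan_center below 0.085 m and z of marble4_center in the frame of pan_center between 0 and 0.07 m)) and ((x of marble5_center in the frame of bin_center between -0.09 and 0.08 m and y of marble5_center in the frame of bin_center between -0.04 and 0.04 m and z of marble5_center in the frame of bin_center below 0.06 m) or (horizontal distance between marble5_center and pan_center below 0.085 m and z of marble5_center in the frame of pan_center between 0 and 0.07 m)) and ((x of marble6_center in the frame of bin_center between -0.09 and 0.08 m and y of marble6_center in the frame of bin_center between -0.04 and 0.04 m and z of marble6_center in the frame of bin_center below 0.06 m) or (horizontal distance between marble6_center and pan_center below 0.085 m and z of marble6_center in the frame of pan_center between 0 and 0.07 m)) and ((x of marble7_center in the frame of bin_center between -0.09 and 0.08 m and y of marble7_center in the frame of bin_center between -0.04 and 0.04 m and z of marble7_center in the frame of bin_center below 0.06 m) or (horizontal distance between marble7_center and pan_center below 0.085 m and z of marble7_center in the frame of pan_center between 0 and 0.07 m)) and ((x of marble8_center in the frame of bin_center between -0.09 and 0.08 m and y of marble8_center in the frame of bin_center between -0.04 and 0.04 m and z of marble8_center in the frame of bin_center below 0.06 m) or (horizontal distance between marble8_center and pan_center below 0.085 m and z of marble8_center in the frame of pan_center between 0 and 0.07 m))); the robot touches nothing.
It fails at once if the gripper or the bin leans on the pan with more than 4 N (contact force between dish and the fingers above 4 N or contact force between dish and the arm above 4 N or contact force between bin and dish above 4 N).
It fails at once if a bystander is moved by more than 20 mm or tipped (distance of any of jar, tape, candlestick from where it was at the start of the episode above 0.02 m or angle between any of jar, tape, candlestick's own z axis and vertical above 0.25 rad).
It also fails if it takes over 61 s, if anything falls off the work surface, if the arm or the gripper's body presses on something with over 40 N, if the wrist force passes 120 N, or if a joint passes its speed limit or range.

### The arm

A 6-joint arm with a two-finger parallel gripper is mounted at the origin on the work surface. World frame = base frame: x ahead of the robot, y to its left, z up, the work surface at z = 0. Lengths are in m, angles in degrees, forces in N, time in s.
With the tool pointing down it reaches from about 0.375 to 0.9 m from the base axis. Payload 3.1 kg.
Tool frame: the origin (TCP) lies midway between the tips of the shut fingers; the grasp point (between the pads) lies 19 mm behind it; x points along the fingers, y is the direction in which the jaws open and shut, and the axes are right-handed (so a half turn about x gives the same grasp; the last joint's range is limited). The gripper opens to 87 mm and grips with 3 to 60 N. Pads are 19 mm wide; open, the fingers measure 117 mm over their backs; the gripper's body (75 mm by 190 mm) begins 51 mm behind the grasp point.
Start: joints at [-82.535, 30.224, 82.088, -0, 67.689, -10.227], TCP at [0.19, -0.595, 0.223] pointing down, gripper open.
Joint ranges: [-176.69, 176.69], [-43.24, 126.21], [12.49, 139.97], [-82, 262], [0, 151.66], [-163.58, 163.58]. Speed limits (degrees/s): [159.86, 159.86, 180, 180, 180, 180].

### API

Orientations are given as a 3x3 rotation matrix whose columns are the frame's x, y, z axes.
In Python, from rig import bot gives the robot as it stands.
- The arm moves only by the tool play_rows, never from a script. Its argument "motion" is a list of rows, each a list of 3 entries, a list of its own where there are three numbers: the shift along the tool's x, y, z in mm, then the turn, a rotation vector about the tool's x, y, z in degrees, then the opening, from 0 (shut) to 1 (fully open). A call has 1 to 8 rows; each row is the pose to reach, as a shift and turn from the pose commanded when the call began, along the tool's axes at that moment; what a row does not reach only later rows make up. A row lasts 1/10 s, in which the tool goes at most 50 mm and 8.59 degrees, less where a joint would pass 70% of its speed; a pose out of reach is approached as far as the arm can. A call with a gripper value outside its range is refused whole. The fingers move at their own pace and stop on an object; the grip force is fixed at half the most. Time passes only in rows, so rows that repeat a pose let the fingers close. It gives the time, the measured TCP pose, the force and the opening at its end, in the units of the state.
- bot.read_state(): the state, without advancing time (a new reading comes with each control period).
- bot.capture(name): name is "side" or "top"; returns a dict with "img" (480x640x3 uint8, blue, green, red), "mtx" (3x3 intrinsics, pixels), "k1" (the pictures are not rectified: a ray, as slopes to the right and down, at radius r is drawn at 1 + k1 r^2 times it, then the intrinsics apply), "rvec" (rotation vector, rad) and "tvec" (3), from world to camera coordinates, as OpenCV has them. Camera axes: x right, y down, z forward; pixel columns grow to the right and rows downward; lengths in m; the calibration is good to about 2 mm. A picture is of the moment at which its call begins. There is no depth.
- bot.hand_in(): hands the job in, once; it reports no verdict.
The state is a dict: "time_s": time; "joint_positions": joint angles; "qvel": joint speeds; "tau": joint torques, N m; "position": TCP position; "tcp_rot": TCP orientation; "force": force on the tool from outside, world axes, zero at the start; "moment": the same for the moment, N m; "opening": opening from 0.0 (shut) to 1.0 (fully open).
Only numpy, scipy, OpenCV 4.12 (cv2) and the standard library are available. Lean on these libraries where they do the work, as an engineer would, in place of code of your own. Each camera call takes 0.05 s, during which the arm holds its last target.

## Working session

There is one attempt and no reset: what is moved stays moved. The work goes in short steps, Python scripts to look and compute and a tool call to move; the robot and the scene stay as the last step left them, time stands still between calls to the robot, and variables do not carry over. Pictures are saved under pics/ and viewed, and the job is handed in when it is done.

Besides the shell and the picture viewer there is one more tool, called by a JSON object that holds its "name" and its "arguments", one argument or row to a line. play_rows: Moves the arm, as the interface text tells. Its arguments: {"type":"object","properties":{"motion":{"type":"array"}},"required":["motion"]}

```bash
ls; mkdir -p pics; python3 - <<'E'
from rig import bot
import cv2
print(bot.read_state())
for n in("side","top"):
    c=bot.capture(n); cv2.imwrite(f"pics/{n}0.png",c["img"]); print({k:v for k,v in c.items() if k!="img"})
E
```

```text
pics
{'time_s': 0.0, 'joint_positions': array([-8.25346136e+01,  3.02787432e+01,  8.21582081e+01, -2.01804936e-03,
        6.76891005e+01, -1.02309642e+01]), 'qvel': array([ 0.0508479 , -0.00029219, -0.13658257,  0.09036742, -0.02455873,
       -0.03774143]), 'tau': array([-6.94057435e-04, -4.40056014e+01, -1.76594335e+01,  6.30973466e-02,
        5.81781403e-02, -1.66674076e-04]), 'position': array([ 0.1898638 , -0.5946743 ,  0.22156392]), 'tcp_rot': array([[-3.18150741e-04,  3.03984807e-01, -9.52676826e-01],
       [ 2.17713524e-03, -9.52674406e-01, -3.03984762e-01],
       [-9.99997579e-01, -2.17081927e-03, -3.58721969e-04]]), 'force': array([0.14803071, 0.3768009 , 0.04564761]), 'moment': array([-0.04610085,  0.06402056,  0.01086139]), 'opening': 1.0011392444370781}
{'mtx': array([[498.13654034,   0.        , 320.91965489],
       [  0.        , 498.13654034, 237.8268955 ],
       [  0.        ,   0.        ,   1.        ]]), 'k1': -0.11453315362829641, 'rvec': array([ 1.01041529, -2.48842732,  0.96810281]), 'tvec': array([0.36052908, 0.35800484, 0.89775517])}
{'mtx': array([[461.56391192,   0.        , 326.30174867],
       [  0.        , 461.56391192, 238.76591142],
       [  0.        ,   0.        ,   1.        ]]), 'k1': -0.09327839475282072, 'rvec': array([ 2.20015022, -2.00811331,  0.2135925 ]), 'tvec': array([-0.07352262,  0.5499789 ,  0.83270987])}
```

View pics/side0.png

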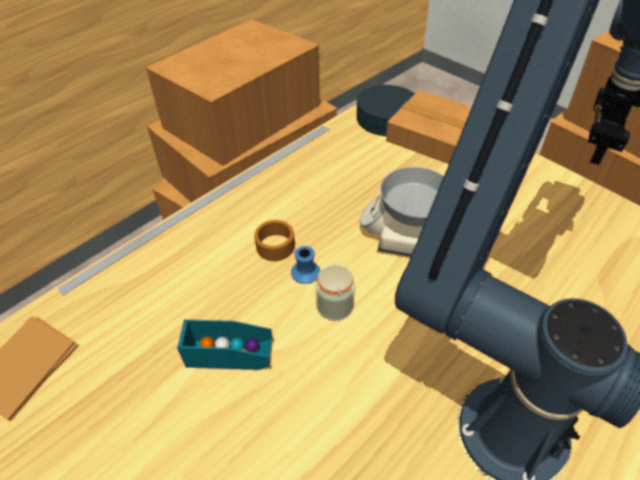

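View pics/top0.png

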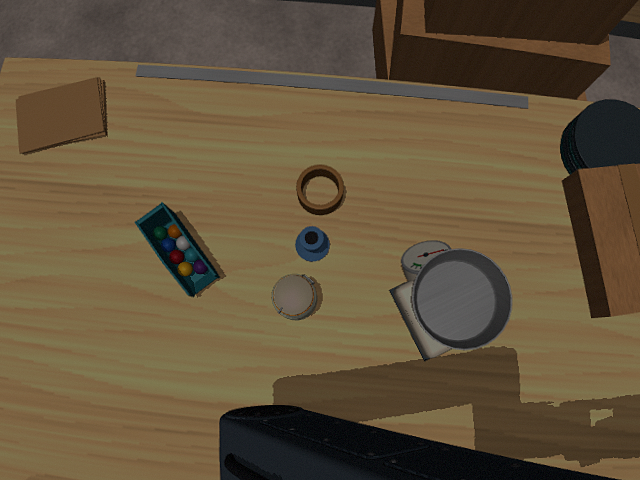

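Top view: the bin is at about (178,250), back wall upper-left and nose lower-right. The bystanders are at (320,190), (312,243) and (295,297), the pan is at (462,298), and the dial is at (428,255). Next I'll measure positions.

```bash
cat > h.py <<'E'
import numpy as np, cv2
def setup(c):
    R=cv2.Rodrigues(c["rvec"])[0]; return R,c["tvec"],c["mtx"],c["k1"]
def proj(c,P):
    d=np.array([c["k1"],0,0,0,0.])
    return cv2.projectPoints(np.atleast_2d(np.float64(P)),c["rvec"],c["tvec"],c["mtx"],d)[0][:,0]
def ray(c,uv):
    d=np.array([c["k1"],0,0,0,0.])
    n=cv2.undistortPoints(np.float64(uv).reshape(-1,1,2),c["mtx"],d)[:,0]
    R=cv2.Rodrigues(c["rvec"])[0]
    D=np.c_[n,np.ones(len(n))]@R
    return -R.T@c["tvec"],D
def plane(c,uv,z):
    o,D=ray(c,uv); return o+D*((z-o[2])/D[:,2])[:,None]
def tri(c1,u1,c2,u2):
    o1,D1=ray(c1,[u1]);o2,D2=ray(c2,[u2]);A=np.c_[D1[0],-D2[0]]
    s=np.linalg.lstsq(A,o2-o1,rcond=None)[0];a=o1+s[0]*D1[0];b=o2+s[1]*D2[0]
    return (a+b)/2,np.linalg.norm(a-b)
def teal(img):
    h=cv2.cvtColor(img,cv2.COLOR_BGR2HSV); return cv2.inRange(h,(82,110,20),(100,255,160))
E
python3 - <<'E'
from rig import bot
from h import *
s=bot.capture("side");t=bot.capture("top")
for n,c in(("side",s),("top",t)):
    m=teal(c["img"]);print(n,cv2.boundingRect(m))
    k=cv2.findContours(m,0,2)[0];k=max(k,key=cv2.contourArea);print(cv2.minAreaRect(k),cv2.contourArea(k))
    x,y,w,h=cv2.boundingRect(k);a=c["img"][y-10:y+h+10,x-10:x+w+10];print(x-10,y-10)
    cv2.imwrite(f"pics/{n}_bin.png",cv2.resize(a,None,fx=5.5,fy=5.5,interpolation=2))
a=t["img"][220:380,370:540];cv2.imwrite("pics/scale.png",cv2.resize(a,None,fx=3.5,fy=3.5,interpolation=2))
a=s["img"][140:280,340:480];cv2.imwrite("pics/scales.png",cv2.resize(a,None,fx=4,fy=4,interpolation=2))
for nm,uv,z in(("jar",(293,297),.109),("cand",(312,238),.07),("tape",(321,189),.048),("pan rim",(462,299),.142),("dial",(428,255),.09)):
    print(nm,plane(t,[uv],z))
E
```

```text
side (178, 14, 448, 406)
((224.42518615722656, 344.1698303222656), (92.66907501220703, 46.07606887817383), 1.9749338626861572) 3795.0
168 311
top (135, 100, 482, 379)
((176.45835876464844, 249.29913330078125), (93.33390808105469, 38.512474060058594), 54.32359313964844) 3168.0
125 193
jar [[0.43300153 0.02512967 0.109     ]]
cand [[0.55088923 0.00392427 0.07      ]]
tape [[ 0.65705941 -0.00309875  0.048     ]]
pan rim [[ 0.45257045 -0.2659471   0.142     ]]
dial [[ 0.53414748 -0.21439934  0.09      ]]
```

```bash
ls pics
```

```text
scale.png
scales.png
side0.png
side_bin.png
top0.png
top_bin.png
```

View pics/top_bin.png

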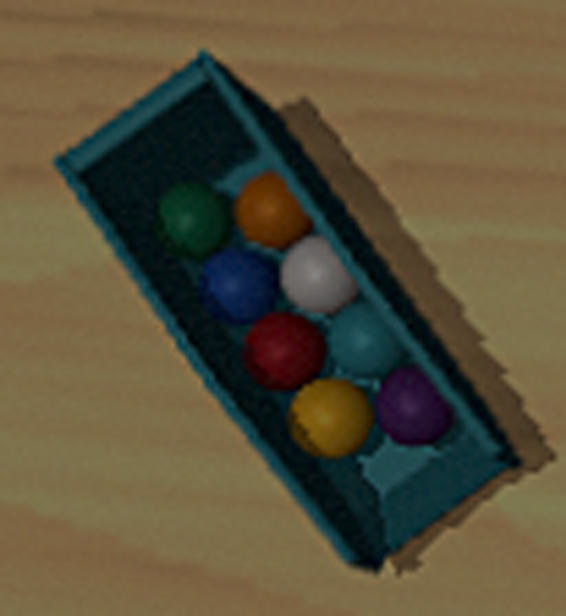

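View pics/side_bin.png

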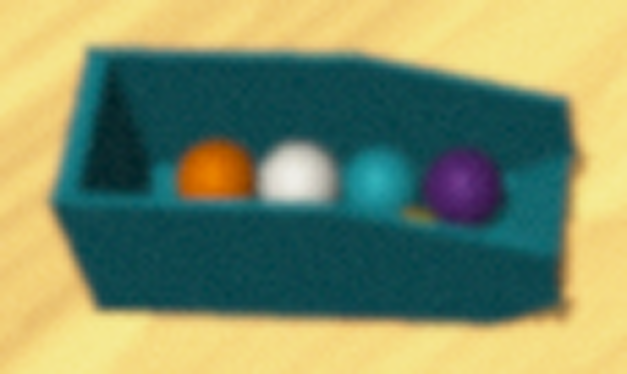

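View pics/scale.png

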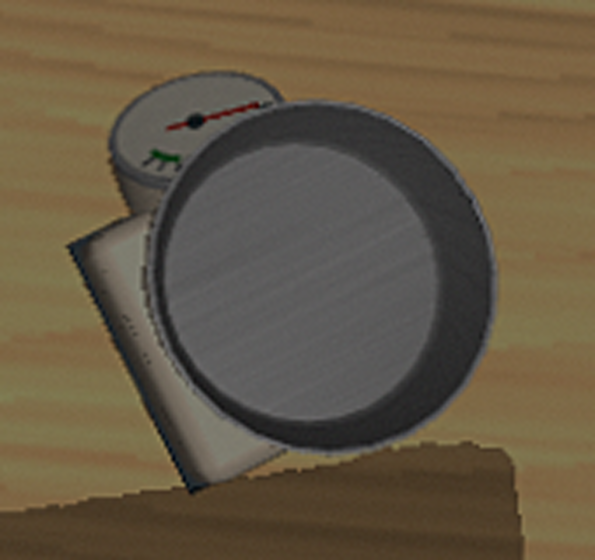

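View pics/scales.png

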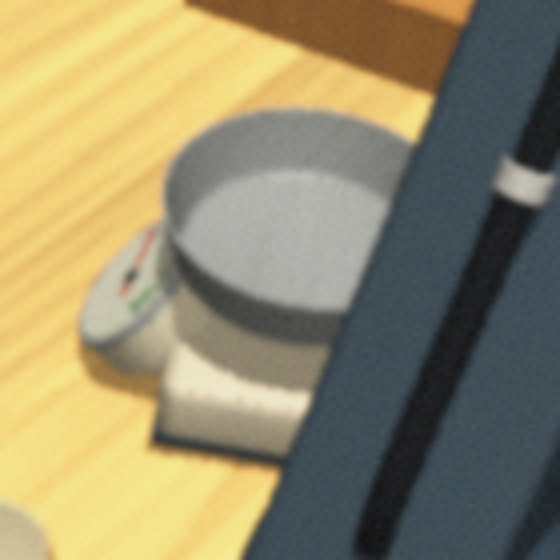

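The top crop shows the bin's back corners at (162,202) and (135,222) and nose corners at (219,277) and (193,297). The needle is at rest, far from the green arc.

```bash
python3 - <<'E'
from rig import bot
from h import *
s=bot.capture("side");t=bot.capture("top")
k=5.5
b=plane(t,[(125+203/k,193+50/k),(125+57/k,193+160/k)],.08)
n=plane(t,[(125+518/k,193+462/k),(125+375/k,193+570/k)],.054)
print("back",b,np.linalg.norm(b[0]-b[1]));print("nose",n,np.linalg.norm(n[0]-n[1]))
bm=b.mean(0);nm=n.mean(0);d=bm-nm;print("len",np.linalg.norm(d[:2]),"yaw",np.degrees(np.arctan2(d[1],d[0])),bm,nm)
for e in(b[0]-n[0],b[1]-n[1]): print(np.degrees(np.arctan2(e[1],e[0])))
# side check
ks=5.5
bs=plane(s,[(168+90/ks,311+50/ks),(168+55/ks,311+200/ks)],.08);print("side back",bs,bs.mean(0))
ns=plane(s,[(168+565/ks,311+100/ks),(168+557/ks,311+253/ks)],.054);print("side nose",ns,ns.mean(0))
# pan rim
import numpy as np
px=[(322,101),(495,280),(335,452),(150,280)]
p=plane(t,[(370+x/3.5,220+y/3.5) for x,y in px],.142);print("rim",p,p.mean(0))
px=[(163,190),(300,108),(300,340)]
E
```

```text
back [[0.59312529 0.30057466 0.08      ]
 [0.54893407 0.3461591  0.08      ]] 0.06348861806124692
nose [[0.46196188 0.17456739 0.054     ]
 [0.41982836 0.21937053 0.054     ]] 0.061502485865494776
len 0.18141509734283992 yaw 44.16549160687887 [0.57102968 0.32336688 0.08      ] [0.44089512 0.19696896 0.054     ]
43.85140489929832
44.4811955051385
side back [[0.58887507 0.30101084 0.08      ]
 [0.54637463 0.34626798 0.08      ]] [0.56762485 0.32363941 0.08      ]
side nose [[0.46404806 0.18460406 0.054     ]
 [0.41912572 0.22860375 0.054     ]] [0.44158689 0.20660391 0.054     ]
rim [[ 0.54019047 -0.26302245  0.142     ]
 [ 0.45800788 -0.3527487   0.142     ]
 [ 0.3687183  -0.27563635  0.142     ]
 [ 0.44363975 -0.18137938  0.142     ]] [ 0.4526391  -0.26819672  0.142     ]
```

```bash
cat >> h.py <<'E'
from scipy.spatial.transform import Rotation as Ro
def goal(bot,p,yaw,tilt=0,ref=None):
    """tool pose: y along yaw horizontally, x down; tilt = nose down about tool z. returns shift mm, turn deg"""
    st=bot.read_state()
    P0,R0=(st["position"],st["tcp_rot"]) if ref is None else ref
    a=np.radians(yaw);c,s_=np.cos(a),np.sin(a)
    R=np.array([[0,c,s_],[0,s_,-c],[-1,0,0]]).astype(float)@Ro.from_euler('z',tilt,degrees=True).as_matrix()
    U,_,V=np.linalg.svd(R0);R0=U@V
    print("t",round(st["time_s"],2),"pos",st["position"].round(4),"J",st["joint_positions"].round(1),"F",st["force"].round(2),"open",round(st["opening"],3))
    print("shift",(R0.T@(np.array(p)-P0)*1000).round(1),"turn",np.degrees(Ro.from_matrix(R0.T@R).as_rotvec()).round(2))
    return R
E
python3 - <<'E'
from rig import bot
from h import *
goal(bot,[.566,.320,.20],44.2)
E
```

```text
t 0.3 pos [ 0.1899 -0.5952  0.2222] J [-82.5  30.2  82.1   0.   67.7 -10.2] F [-0.48 -0.6   0.24] open 1.002
shift [  22.9 -757.6 -636.4] turn [-1.1651e+02 -5.0000e-02  2.0000e-02]
```

{"name": "play_rows", "arguments": {
  "motion": [
    [[20, -758, -636], [-116.5, 0, 0], 0.6],
    [[20, -758, -636], [-116.5, 0, 0], 0.6],
    [[20, -758, -636], [-116.5, 0, 0], 0.6],
    [[20, -758, -636], [-116.5, 0, 0], 0.6],
    [[20, -758, -636], [-116.5, 0, 0], 0.6],
    [[20, -758, -636], [-116.5, 0, 0], 0.6],
    [[20, -758, -636], [-116.5, 0, 0], 0.6],
    [[20, -758, -636], [-116.5, 0, 0], 0.6]
  ]
}}

```text
time_s: 1.1
position: [0.3422, -0.2238, 0.2147]
tcp_rot: [[0.001, 0.998, -0.057], [-0.001, -0.057, -0.998], [-1.0, 0.001, 0.001]]
force: [0.8, -0.3, 0.1]
opening: 0.601
```

```bash
python3 - <<'E'
from rig import bot
from h import *
goal(bot,[.566,.320,.20],44.2)
E
```

```text
t 1.1 pos [ 0.3422 -0.2238  0.2147] J [-48.9  14.3 112.    0.   53.6 -45.7] F [ 0.81 -0.26  0.14] open 0.601
shift [  14.6  192.6 -555.6] turn [-4.745e+01  5.000e-02 -3.000e-02]
```

{"name": "play_rows", "arguments": {
  "motion": [
    [[15, 193, -556], [-47.5, 0, 0], 0.6],
    [[15, 193, -556], [-47.5, 0, 0], 0.6],
    [[15, 193, -556], [-47.5, 0, 0], 0.6],
    [[15, 193, -556], [-47.5, 0, 0], 0.6],
    [[15, 193, -556], [-47.5, 0, 0], 0.6],
    [[15, 193, -556], [-47.5, 0, 0], 0.6],
    [[15, 193, -556], [-47.5, 0, 0], 0.6],
    [[15, 193, -556], [-47.5, 0, 0], 0.6]
  ]
}}

```text
time_s: 1.9
position: [0.4966, 0.1457, 0.2044]
tcp_rot: [[0.001, 0.72, 0.694], [-0.0, 0.694, -0.72], [-1.0, 0.0, 0.001]]
force: [1.5, -0.3, 0.6]
opening: 0.602
```

```bash
python3 - <<'E'
from rig import bot
from h import *
goal(bot,[.566,.320,.20],44.2)
E
```

```text
t 1.9 pos [0.4966 0.1457 0.2044] J [  4.   23.4  98.6  -0.   58.  -40. ] F [ 1.51 -0.3   0.55] open 0.602
shift [  4.5 170.9 -77.2] turn [-0.22  0.04 -0.02]
```

{"name": "play_rows", "arguments": {
  "motion": [
    [[5, 171, -77], [0, 0, 0], 0.6],
    [[5, 171, -77], [0, 0, 0], 0.6],
    [[5, 171, -77], [0, 0, 0], 0.6],
    [[5, 171, -77], [0, 0, 0], 0.6],
    [[5, 171, -77], [0, 0, 0], 0.6],
    [[5, 171, -77], [0, 0, 0], 0.6]
  ]
}}

```text
time_s: 2.5
position: [0.5652, 0.3181, 0.1987]
tcp_rot: [[-0.001, 0.719, 0.695], [-0.001, 0.695, -0.719], [-1.0, -0.001, -0.0]]
force: [0.1, -0.5, -0.1]
opening: 0.604
```

```bash
python3 - <<'E'
from rig import bot
from h import *
goal(bot,[.566,.320,.040],44.2)
s=bot.capture("side");t=bot.capture("top")
a=t["img"][150:330,90:290];b=s["img"][200:400,130:330]
cv2.imwrite("pics/pre.png",np.hstack([cv2.resize(a,(400,400)),cv2.resize(b,(400,400))]))
p=np.array([.566,.320,.08]);print(proj(t,p),proj(s,p))
E
```

```text
t 2.5 pos [0.5652 0.3181 0.1987] J [ 19.5  33.6  79.8  -0.   66.7 -24.5] F [ 0.08 -0.47 -0.08] open 0.604
shift [158.7   2.2  -0.8] turn [-0.14 -0.01  0.08]
[[149.87685162 214.71055425]] [[183.22790999 332.83204023]]
```

View pics/pre.png

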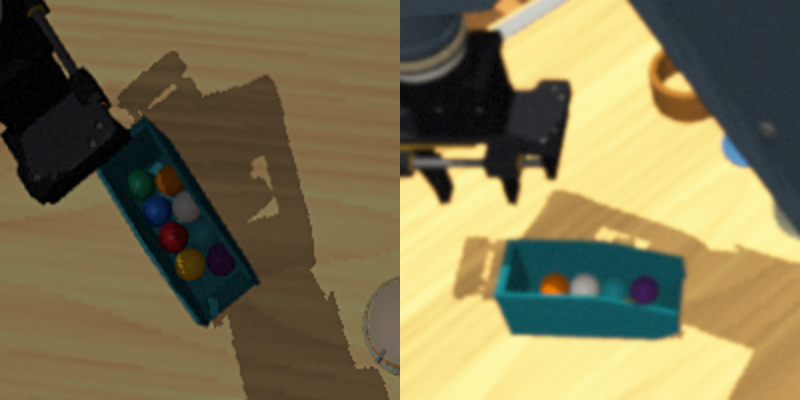

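{"name": "play_rows", "arguments": {
  "motion": [
    [[40, 1, 0], [0, 0, 0], 0.6],
    [[80, 2, -1], [0, 0, 0], 0.6],
    [[120, 2, -1], [0, 0, 0], 0.6],
    [[145, 2, -1], [0, 0, 0], 0.6],
    [[158, 2, -1], [0, 0, 0], 0.6],
    [[158, 2, -1], [0, 0, 0], 0.6]
  ]
}}

```text
time_s: 3.2
position: [0.5653, 0.318, 0.0398]
tcp_rot: [[-0.004, 0.721, 0.693], [-0.001, 0.693, -0.721], [-1.0, -0.004, -0.002]]
force: [0.4, 0.3, -0.7]
opening: 0.601
```

```bash
python3 - <<'E'
from rig import bot
from h import *
goal(bot,[.566,.320,.040],44.2)
s=bot.capture("side");t=bot.capture("top")
a=t["img"][150:330,90:290];b=s["img"][280:400,130:290]
cv2.imwrite("pics/pre2.png",np.hstack([cv2.resize(a,(360,400)),cv2.resize(b,(440,400))]))
E
```

```text
t 3.2 pos [0.5653 0.318  0.0398] J [ 19.5  45.3  85.4  -0.   49.4 -24.3] F [ 0.39  0.34 -0.66] open 0.601
shift [-0.2  1.9 -0.9] turn [-0.34 -0.09  0.21]
```

View pics/pre2.png

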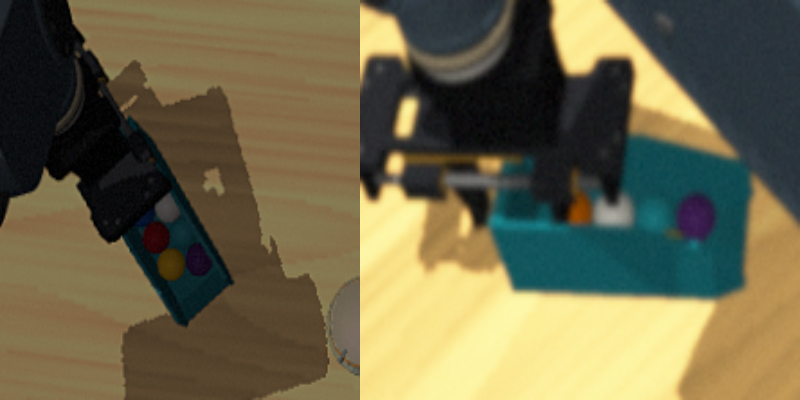

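The fingers straddle the back wall, one inside and one outside. I'll close them.

{"name": "play_rows", "arguments": {
  "motion": [
    [[0, 1, 0], [0, 0, 0], 0.0],
    [[0, 1, 0], [0, 0, 0], 0.0],
    [[0, 1, 0], [0, 0, 0], 0.0],
    [[0, 1, 0], [0, 0, 0], 0.0],
    [[0, 1, 0], [0, 0, 0], 0.0],
    [[0, 1, 0], [0, 0, 0], 0.0],
    [[0, 1, 0], [0, 0, 0], 0.0],
    [[0, 1, 0], [0, 0, 0], 0.0]
  ]
}}

```text
time_s: 4.1
position: [0.5675, 0.3209, 0.0414]
tcp_rot: [[0.001, 0.72, 0.694], [0.001, 0.694, -0.72], [-1.0, 0.001, -0.0]]
force: [-0.3, 2.8, 0.5]
opening: 0.113
```

{"name": "play_rows", "arguments": {
  "motion": [
    [[-4, 0, 0], [0, 0, 0], 0.0],
    [[-10, 0, 0], [0, 0, 0], 0.0],
    [[-20, 0, 0], [0, 0, 0], 0.0],
    [[-30, 0, 0], [0, 0, 0], 0.0],
    [[-40, 0, 0], [0, 0, 0], 0.0],
    [[-48, 0, 0], [0, 0, 0], 0.0],
    [[-50, 0, 0], [0, 0, 0], 0.0],
    [[-50, 0, 0], [0, 0, 0], 0.0]
  ]
}}

```text
time_s: 4.9
position: [0.5674, 0.3205, 0.092]
tcp_rot: [[0.001, 0.72, 0.694], [0.0, 0.694, -0.72], [-1.0, 0.001, 0.0]]
force: [0.9, 0.1, -5.0]
opening: 0.113
```

```bash
python3 - <<'E'
from rig import bot
from h import *
goal(bot,[.566,.320,.235],44.2)
s=bot.capture("side");t=bot.capture("top")
a=t["img"][150:330,90:290];b=s["img"][240:400,130:290]
cv2.imwrite("pics/lift.png",np.hstack([cv2.resize(a,(400,400)),cv2.resize(b,(400,400))]))
E
```

```text
t 4.9 pos [0.5674 0.3205 0.092 ] J [ 19.7  41.2  84.   -0.   54.7 -24.3] F [ 0.89  0.09 -4.96] open 0.113
shift [-143.    -1.2   -0.6] turn [-0.25  0.03 -0.06]
```

View pics/lift.png

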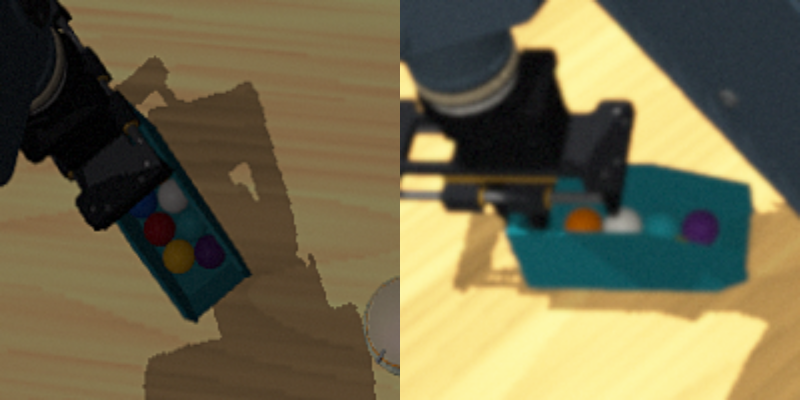

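```bash
python3 - <<'E'
from rig import bot
from h import *
for n in("side","top"):
    c=bot.capture(n);print(n,(-cv2.Rodrigues(c["rvec"])[0].T@c["tvec"]).round(3))
pan=np.array([.4526,-.268])
def tcp(yaw,tilt,off=.015,zl=.22):
    a=np.radians(yaw);u=np.array([np.cos(a),np.sin(a),0]);z=np.array([0,0,1.]);t=np.radians(tilt);c,s=np.cos(t),np.sin(t)
    return np.r_[pan,zl]+off*u+.168*(c*u+s*z)+.0195*(-s*u+c*z)
for y in(-35,-20): print(y,tcp(y,0),tcp(y,40,zl=.16))
goal(bot,tcp(-35,0),-35)
E
```

```text
side [0.007 0.493 0.906]
top [ 0.368 -0.039  0.929]
-35 [ 0.60250482 -0.37296449  0.2395    ] [ 0.56004089 -0.34323092  0.28292619]
-20 [ 0.62456375 -0.33058969  0.2395    ] [ 0.57585113 -0.31285974  0.28292619]
t 5.1 pos [0.5667 0.3202 0.0907] J [ 19.7  41.3  84.   -0.   54.7 -24.3] F [ 0.97  0.36 -4.27] open 0.113
shift [-148.5 -455.5  523.8] turn [7.895e+01 2.000e-02 7.000e-02]
```

{"name": "play_rows", "arguments": {
  "motion": [
    [[-8, 0, 0], [0, 0, 0], 0.0],
    [[-24, 0, 0], [0, 0, 0], 0.0],
    [[-48, 0, 0], [0, 0, 0], 0.0],
    [[-76, 0, 0], [0, 0, 0], 0.0],
    [[-104, 0, 0], [0, 0, 0], 0.0],
    [[-128, 0, 0], [0, 0, 0], 0.0],
    [[-142, 0, 0], [0, 0, 0], 0.0],
    [[-148, 0, 0], [0, 0, 0], 0.0]
  ]
}}

```text
time_s: 5.9
position: [0.5677, 0.3207, 0.2411]
tcp_rot: [[0.003, 0.72, 0.694], [0.001, 0.694, -0.72], [-1.0, 0.003, 0.001]]
force: [0.5, -0.4, -5.2]
opening: 0.113
```

{"name": "play_rows", "arguments": {
  "motion": [
    [[0, -5, 6], [1, 0, 0], 0.0],
    [[0, -16, 18], [3, 0, 0], 0.0],
    [[0, -32, 36], [6, 0, 0], 0.0],
    [[0, -51, 59], [9, 0, 0], 0.0],
    [[0, -72, 83], [12.5, 0, 0], 0.0],
    [[0, -93, 107], [16, 0, 0], 0.0],
    [[0, -114, 131], [20, 0, 0], 0.0],
    [[0, -135, 155], [23.5, 0, 0], 0.0]
  ]
}}

```text
time_s: 6.7
position: [0.5761, 0.1124, 0.2376]
tcp_rot: [[-0.004, 0.939, 0.345], [-0.001, 0.345, -0.939], [-1.0, -0.004, -0.001]]
force: [0.0, 1.1, -4.4]
opening: 0.114
```

```bash
cat >> h.py <<'E'
pan=np.array([.4526,-.268])
def tcp(yaw,tilt,off=.015,zl=.22,lat=0):
    a=np.radians(yaw);u=np.array([np.cos(a),np.sin(a),0]);z=np.array([0,0,1.]);t=np.radians(tilt);c,s=np.cos(t),np.sin(t)
    v=np.array([-u[1],u[0],0])
    return np.r_[pan,zl]+off*u+lat*v+.168*(c*u+s*z)+.0195*(-s*u+c*z)
E
python3 - <<'E'
from rig import bot
from h import *
goal(bot,tcp(-35,0),-35)
E
```

```text
t 6.7 pos [0.5761 0.1124 0.2376] J [  0.2  26.4  86.6  -0.1  67.3 -20. ] F [ 0.02  1.07 -4.36] open 0.114
shift [  -1.6 -142.6  464.7] turn [55.17  0.08  0.22]
```

{"name": "play_rows", "arguments": {
  "motion": [
    [[0, -9, 31], [3.6, 0, 0], 0.0],
    [[0, -19, 61], [7.2, 0, 0], 0.0],
    [[0, -28, 92], [11, 0, 0], 0.0],
    [[0, -38, 122], [14.5, 0, 0], 0.0],
    [[0, -47, 153], [18, 0, 0], 0.0],
    [[0, -56, 184], [22, 0, 0], 0.0],
    [[0, -66, 214], [25.5, 0, 0], 0.0],
    [[0, -75, 245], [29, 0, 0], 0.0]
  ]
}}

```text
time_s: 7.5
position: [0.5908, -0.1428, 0.2375]
tcp_rot: [[-0.004, 0.988, -0.154], [0.001, -0.154, -0.988], [-1.0, -0.004, -0.0]]
force: [0.2, -0.3, -5.2]
opening: 0.116
```

```bash
python3 - <<'E'
from rig import bot
from h import *
goal(bot,tcp(-35,0),-35)
E
```

```text
t 7.5 pos [ 0.5908 -0.1428  0.2375] J [-24.1  28.1  83.5  -0.   68.7 -15.2] F [ 0.25 -0.28 -5.2 ] open 0.116
shift [ -2.3  46.9 225.7] turn [26.17  0.04  0.24]
```

{"name": "play_rows", "arguments": {
  "motion": [
    [[0, 6, 31], [3.6, 0, 0], 0.0],
    [[0, 13, 61], [7, 0, 0], 0.0],
    [[-1, 19, 90], [10.5, 0, 0], 0.0],
    [[-1, 25, 118], [13.7, 0, 0], 0.0],
    [[-1, 30, 144], [16.7, 0, 0], 0.0],
    [[-2, 35, 168], [19.5, 0, 0], 0.0],
    [[-2, 39, 188], [21.8, 0, 0], 0.0],
    [[-2, 43, 206], [24, 0, 0.2], 0.0]
  ]
}}

```text
time_s: 8.3
position: [0.6034, -0.3524, 0.2397]
tcp_rot: [[0.001, 0.841, -0.542], [0.0, -0.542, -0.841], [-1.0, 0.001, -0.001]]
force: [1.0, 0.3, -4.4]
opening: 0.112
```

{"name": "play_rows", "arguments": {
  "motion": [
    [[0, 9, 11], [1.2, 0, 0], 0.0],
    [[0, 12, 16], [2, 0, 0], 0.0],
    [[0, 13, 18], [2.2, 0, 0], 0.0],
    [[0, 13, 18], [2.2, 0, 0], 0.0]
  ]
}}

```text
time_s: 8.7
position: [0.606, -0.3723, 0.2412]
tcp_rot: [[0.003, 0.822, -0.57], [-0.0, -0.57, -0.822], [-1.0, 0.002, -0.001]]
force: [0.2, -0.0, -4.5]
opening: 0.115
```

```bash
python3 - <<'E'
from rig import bot
from h import *
goal(bot,tcp(-35,20,zl=.17,off=.015),-35,20)
s=bot.capture("side");t=bot.capture("top")
cv2.imwrite("pics/over_s.png",s["img"]);cv2.imwrite("pics/over_t.png",t["img"])
E
```

```text
t 8.7 pos [ 0.606  -0.3723  0.2412] J [-40.6  36.2  67.3   0.1  76.4  -5.9] F [ 0.18 -0.02 -4.53] open 0.115
shift [ -4.7 -19.2   2.4] turn [ 0.25 -0.12 19.86]
```

View pics/over_s.png

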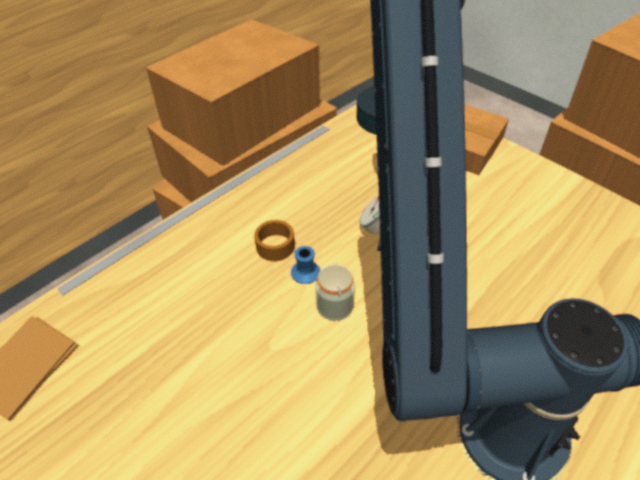

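View pics/over_t.png

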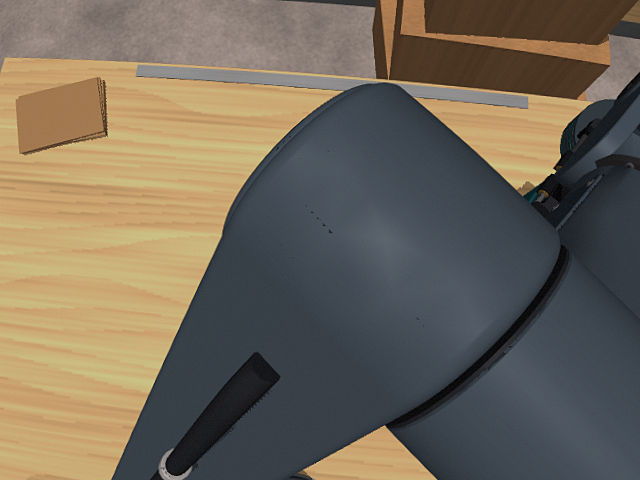

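Both views are blocked by the arm here; only the left part of the dial shows, at (370,215) in the side view. Tilting makes the wrist retract, which may free the view, so I'll tip to 20° and check.

{"name": "play_rows", "arguments": {
  "motion": [
    [[0, -1, 0], [0, 0, 1.5], 0.0],
    [[-1, -4, 1], [0, 0, 4], 0.0],
    [[-2, -7, 1], [0, 0, 7], 0.0],
    [[-2, -10, 2], [0, 0, 10.5], 0.0],
    [[-3, -13, 2], [0, 0, 14], 0.0],
    [[-4, -17, 2], [0, 0, 17.5], 0.0],
    [[-5, -19, 2], [0, 0, 19.5], 0.0],
    [[-5, -19, 2], [0, 0, 20], 0.0]
  ]
}}

```text
time_s: 9.6
position: [0.5879, -0.3613, 0.246]
tcp_rot: [[0.282, 0.772, -0.569], [-0.194, -0.535, -0.822], [-0.94, 0.342, -0.001]]
force: [0.4, 0.0, -4.6]
opening: 0.113
```

```bash
python3 - <<'E'
from rig import bot
from h import *
goal(bot,tcp(-35,20,zl=.17,off=.015),-35,20)
s=bot.capture("side");t=bot.capture("top")
cv2.imwrite("pics/o2.png",np.hstack([cv2.resize(s["img"],(400,300)),cv2.resize(t["img"],(400,300))]))
E
```

```text
t 9.6 pos [ 0.5879 -0.3613  0.246 ] J [-42.   26.8  87.6   3.6  45.8  -9.3] F [ 0.4   0.02 -4.61] open 0.113
shift [0.9 1.7 1.2] turn [ 0.28 -0.19 -0.02]
```

View pics/o2.png

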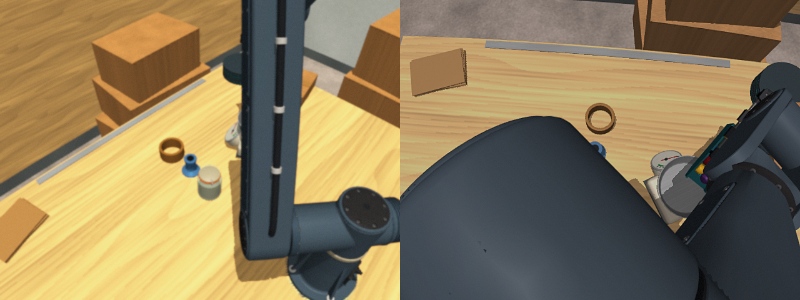

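The tilt opened the top view: pan, dial and bin nose are all visible. I'll zoom in.

```bash
cat >> h.py <<'E'
def look(bot,name):
    t=bot.capture("top");a=t["img"][205:385,380:620]
    a=cv2.convertScaleAbs(cv2.resize(a,None,fx=3,fy=3,interpolation=2),alpha=1.5)
    cv2.imwrite(f"pics/{name}.png",a);return t
def weigh(bot,n=8):
    F=[]
    for i in range(n): bot.capture("top");F.append(bot.read_state()["force"][2])
    print("Fz",np.mean(F).round(3),"+-",(np.std(F)/n**.5).round(3),np.round(F,2))
E
python3 - <<'E'
from rig import bot
from h import *
weigh(bot,8)
look(bot,"c1")
E
```

```text
Fz -4.503 +- 0.217 [-5.08 -3.55 -4.17 -4.71 -5.17 -4.38 -3.73 -5.23]
```

View pics/c1.png

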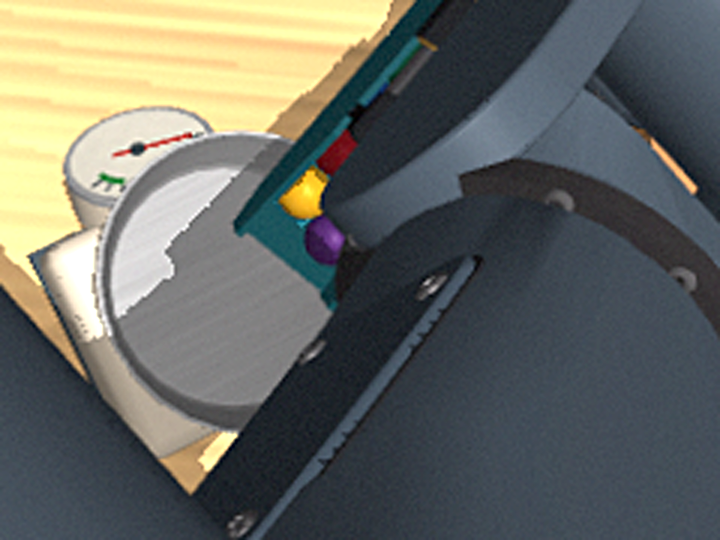

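{"name": "play_rows", "arguments": {
  "motion": [
    [[-1, -1, 0], [0, 0, 1], 0.0],
    [[-2, -2, 0], [0, 0, 2], 0.0],
    [[-3, -3.5, 0], [0, 0, 3], 0.0],
    [[-4, -5, 0], [0, 0, 4], 0.0],
    [[-5, -6, 0], [0, 0, 5], 0.0],
    [[-6, -7, 0], [0, 0, 6], 0.0],
    [[-6, -7, 0], [0, 0, 6], 0.0]
  ]
}}

```text
time_s: 10.85
position: [0.5814, -0.3581, 0.2491]
tcp_rot: [[0.363, 0.737, -0.57], [-0.25, -0.512, -0.822], [-0.898, 0.441, -0.001]]
force: [-0.6, -0.2, -4.6]
opening: 0.115
```

```bash
python3 - <<'E'
from rig import bot
from h import *
goal(bot,tcp(-35,26,zl=.158,off=.015),-35,26)
look(bot,"c2")
E
```

```text
t 10.85 pos [ 0.5814 -0.3581  0.2491] J [-42.6  24.7  93.4   5.9  36.1 -11.8] F [-0.62 -0.21 -4.65] open 0.115
shift [0.1 0.2 0. ] turn [ 0.19 -0.16 -0.15]
```

View pics/c2.png

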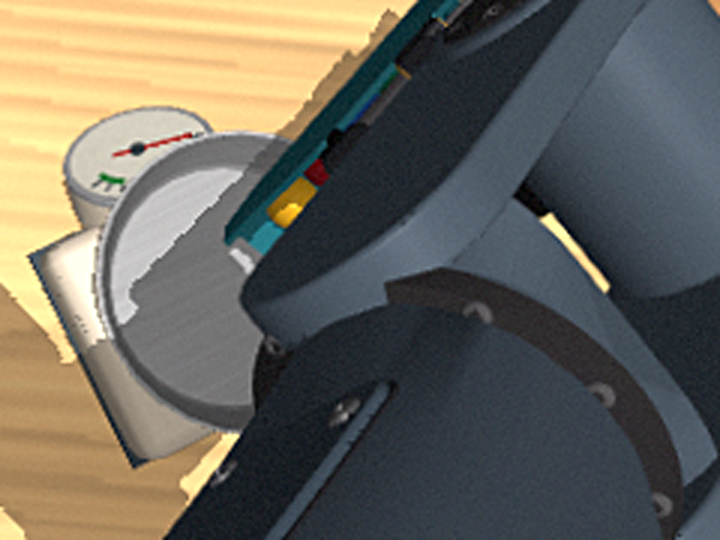

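{"name": "play_rows", "arguments": {
  "motion": [
    [[-3, 0, 0], [0, 0, 1], 0.0],
    [[-6, -1, 0], [0, 0, 2], 0.0],
    [[-9, -1, 0], [0, 0, 3], 0.0],
    [[-12, -2, 0], [0, 0, 4], 0.0],
    [[-6, -1, 0], [0, 0, 2], 0.0],
    [[-3, 0, 0], [0, 0, 1], 0.0],
    [[-6, -1, 0], [0, 0, 2], 0.0],
    [[-9, -1, 0], [0, 0, 3], 0.0]
  ]
}}

```text
time_s: 11.7
position: [0.578, -0.3558, 0.2571]
tcp_rot: [[0.402, 0.717, -0.57], [-0.278, -0.498, -0.822], [-0.872, 0.489, -0.001]]
force: [-1.0, -0.4, -4.3]
opening: 0.113
```

```bash
python3 - <<'E'
from rig import bot
from h import *
goal(bot,tcp(-35,26,zl=.158,off=.015),-35,26)
look(bot,"c3")
E
```

```text
t 11.7 pos [ 0.578  -0.3558  0.2571] J [-42.9  23.2  96.    7.6  32.  -13.5] F [-1.04 -0.36 -4.29] open 0.113
shift [ 9.  -0.1  0. ] turn [ 0.2  -0.17 -3.27]
```

View pics/c3.png

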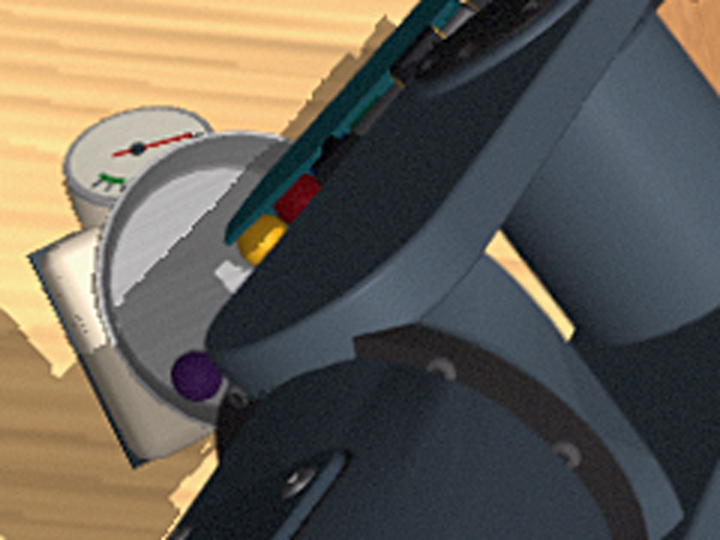

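Purple is in the pan at (195,375) and yellow is at the lip. The needle is still at zero. I'll continue.

{"name": "play_rows", "arguments": {
  "motion": [
    [[-3, 0, 0], [0, 0, 1], 0.0],
    [[-6, -1, 0], [0, 0, 2], 0.0],
    [[0, 0, 0], [0, 0, 0], 0.0],
    [[3, 0, 0], [0, 0, -1], 0.0],
    [[-3, 0, 0], [0, 0, 1], 0.0],
    [[-6, -1, 0], [0, 0, 2], 0.0],
    [[-6, -1, 0], [0, 0, 2], 0.0]
  ]
}}

```text
time_s: 12.45
position: [0.5742, -0.3531, 0.2616]
tcp_rot: [[0.425, 0.703, -0.57], [-0.294, -0.488, -0.822], [-0.856, 0.517, -0.001]]
force: [0.1, -0.1, -3.4]
opening: 0.112
```

```bash
python3 - <<'E'
from rig import bot
from h import *
goal(bot,tcp(-35,26,zl=.158,off=.015),-35,26)
look(bot,"c4")
E
```

```text
t 12.45 pos [ 0.5742 -0.3531  0.2616] J [-43.1  22.3  97.9   8.9  29.3 -14.9] F [ 0.13 -0.09 -3.44] open 0.112
shift [15.3  1.3  0.1] turn [ 0.19 -0.18 -5.13]
```

View pics/c4.png

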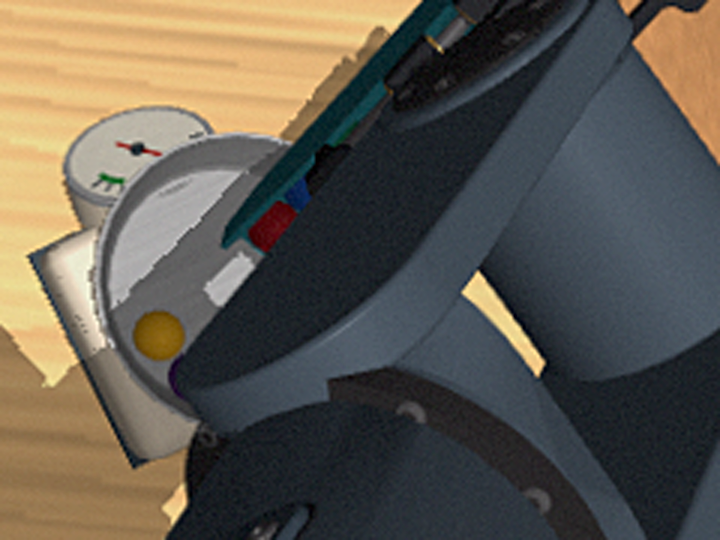

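The needle has started to move, so probably three marbles are in. I'll ease back and let it settle.

{"name": "play_rows", "arguments": {
  "motion": [
    [[3, 0, 0], [0, 0, -1], 0.0],
    [[6, 1, 0], [0, 0, -2], 0.0],
    [[12, 1, 0], [0, 0, -4], 0.0],
    [[18, 1, 0], [0, 0, -6], 0.0],
    [[24, 1, 0], [0, 0, -8], 0.0],
    [[24, 1, 0], [0, 0, -8], 0.0]
  ]
}}

```text
time_s: 13.1
position: [0.5875, -0.3629, 0.2417]
tcp_rot: [[0.325, 0.755, -0.57], [-0.225, -0.524, -0.822], [-0.919, 0.395, -0.0]]
force: [0.2, 0.6, -3.1]
opening: 0.109
```

```bash
python3 - <<'E'
from rig import bot
from h import *
goal(bot,tcp(-35,26,zl=.158,off=.015),-35,26)
look(bot,"c5")
E
```

```text
t 13.1 pos [ 0.5875 -0.3629  0.2417] J [-42.3  26.4  90.5   4.6  40.2 -10.5] F [ 0.21  0.6  -3.15] open 0.109
shift [-9.8 -3.9 -0.4] turn [ 0.21 -0.12  2.73]
```

View pics/c5.png

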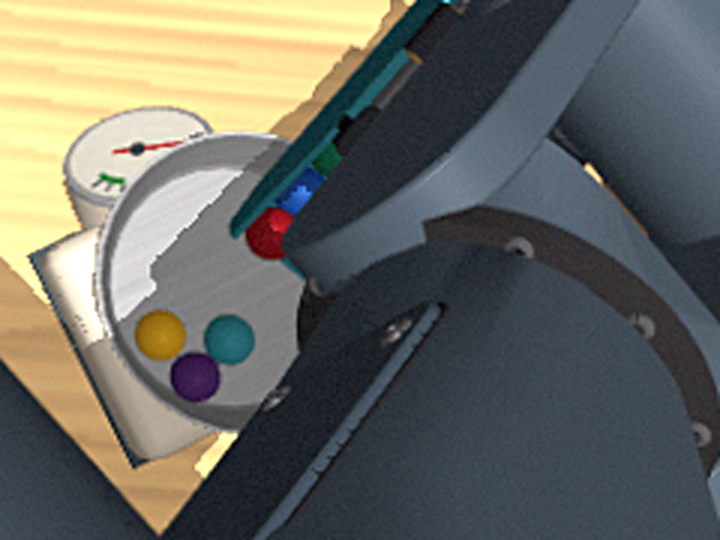

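Three are in (yellow, teal, purple) and the needle sits just off zero, about 110 g. One or two more are needed. Red and blue are next.

{"name": "play_rows", "arguments": {
  "motion": [
    [[-10, -2, 0], [0, 0, 3], 0.0],
    [[-18, -4, 0], [0, 0, 6], 0.0],
    [[-21, -5, 0], [0, 0, 7], 0.0],
    [[-24, -6, 0], [0, 0, 8], 0.0],
    [[-27, -7, 0], [0, 0, 9], 0.0],
    [[-27, -7, 0], [0, 0, 9], 0.0],
    [[-24, -6, 0], [0, 0, 8], 0.0]
  ]
}}

```text
time_s: 13.85
position: [0.5733, -0.3526, 0.2613]
tcp_rot: [[0.425, 0.703, -0.57], [-0.294, -0.489, -0.822], [-0.856, 0.517, -0.001]]
force: [-0.3, -0.0, -3.6]
opening: 0.11
```

```bash
python3 - <<'E'
from rig import bot
from h import *
goal(bot,tcp(-35,26,zl=.158,off=.015),-35,26)
look(bot,"c6")
E
```

```text
t 13.85 pos [ 0.5733 -0.3526  0.2613] J [-43.1  22.2  98.    8.9  29.3 -14.9] F [-0.33 -0.01 -3.56] open 0.11
shift [15.6  2.3 -0. ] turn [ 0.18 -0.17 -5.1 ]
```

View pics/c6.png

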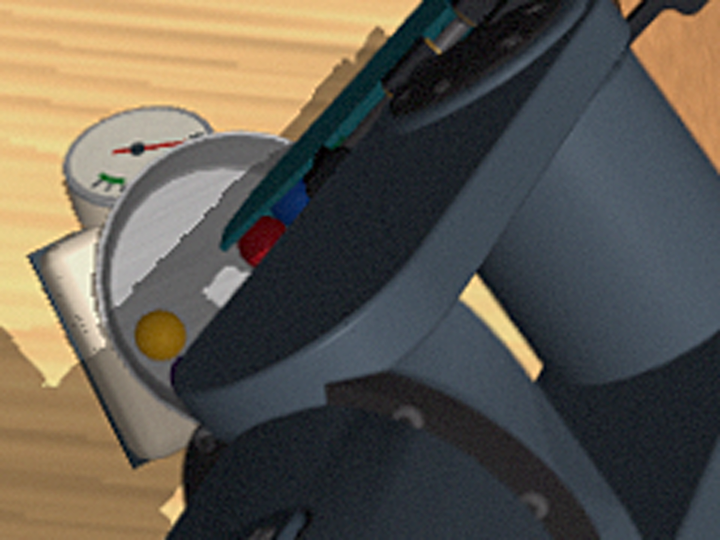

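Red is at the lip but hasn't dropped. I'll go slowly to 34°.

{"name": "play_rows", "arguments": {
  "motion": [
    [[-3, 0, 0], [0, 0, 1], 0.0],
    [[-6, -1, 0], [0, 0, 2], 0.0],
    [[-6, -1, 0], [0, 0, 2], 0.0],
    [[-3, 0, 0], [0, 0, 1], 0.0]
  ]
}}

```text
time_s: 14.3
position: [0.5715, -0.3512, 0.2636]
tcp_rot: [[0.437, 0.696, -0.57], [-0.302, -0.484, -0.822], [-0.847, 0.531, -0.001]]
force: [0.7, -0.4, -3.3]
opening: 0.112
```

```bash
python3 - <<'E'
from rig import bot
from h import *
goal(bot,tcp(-35,26,zl=.158,off=.015),-35,26)
look(bot,"c7")
E
```

```text
t 14.3 pos [ 0.5715 -0.3512  0.2636] J [-43.2  21.8  98.9   9.7  27.9 -15.7] F [ 0.67 -0.41 -3.32] open 0.112
shift [18.8  2.8  0.1] turn [ 0.18 -0.18 -6.06]
```

View pics/c7.png

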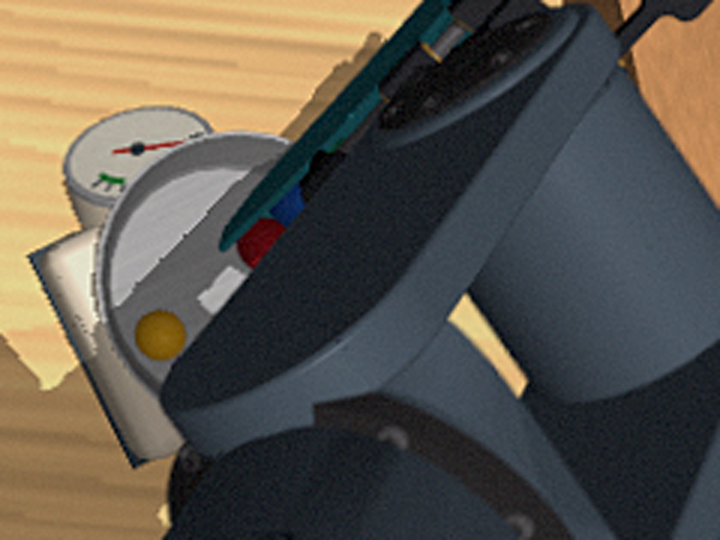

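{"name": "play_rows", "arguments": {
  "motion": [
    [[-3, 0, 0], [0, 0, 1], 0.0],
    [[-6, -1, 0], [0, 0, 2], 0.0],
    [[-9, -1, 0], [0, 0, 3], 0.0],
    [[-6, -1, 0], [0, 0, 2], 0.0],
    [[-3, -1, 0], [0, 0, 1], 0.0]
  ]
}}

```text
time_s: 14.85
position: [0.5702, -0.3506, 0.2661]
tcp_rot: [[0.449, 0.688, -0.57], [-0.311, -0.478, -0.821], [-0.837, 0.547, -0.001]]
force: [1.1, -0.4, -3.2]
opening: 0.114
```

```bash
python3 - <<'E'
from rig import bot
from h import *
goal(bot,tcp(-35,26,zl=.158,off=.015),-35,26)
look(bot,"c8")
E
```

```text
t 14.85 pos [ 0.5702 -0.3506  0.2661] J [-43.3  21.3  99.8  10.6  26.5 -16.6] F [ 1.1  -0.41 -3.19] open 0.114
shift [21.7  2.2 -0.1] turn [ 0.18 -0.15 -7.13]
```

View pics/c8.png

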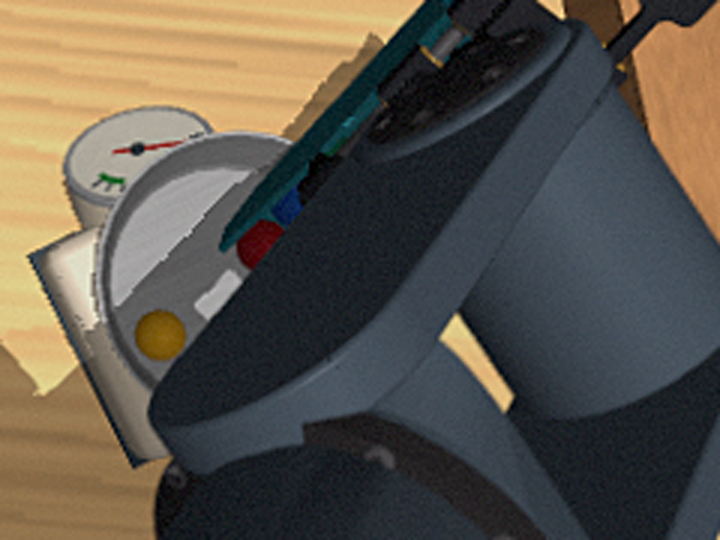

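{"name": "play_rows", "arguments": {
  "motion": [
    [[-3, 0, 0], [0, 0, 1], 0.0],
    [[-6, -1, 0], [0, 0, 2], 0.0],
    [[-9, -1, 0], [0, 0, 3], 0.0],
    [[-12, -2, 0], [0, 0, 4], 0.0],
    [[-9, -1, 0], [0, 0, 3], 0.0],
    [[-6, -1, 0], [0, 0, 2], 0.0]
  ]
}}

```text
time_s: 15.5
position: [0.567, -0.3485, 0.2708]
tcp_rot: [[0.473, 0.671, -0.57], [-0.328, -0.467, -0.821], [-0.817, 0.576, -0.001]]
force: [0.4, -0.1, -2.8]
opening: 0.116
```

```bash
python3 - <<'E'
from rig import bot
from h import *
goal(bot,tcp(-35,26,zl=.158,off=.015),-35,26)
look(bot,"c9")
E
```

```text
t 15.5 pos [ 0.567  -0.3485  0.2708] J [-43.5  20.5 101.6  12.7  23.6 -18.8] F [ 0.41 -0.1  -2.82] open 0.116
shift [27.8  1.9 -0.2] turn [ 0.17 -0.15 -9.17]
```

View pics/c9.png

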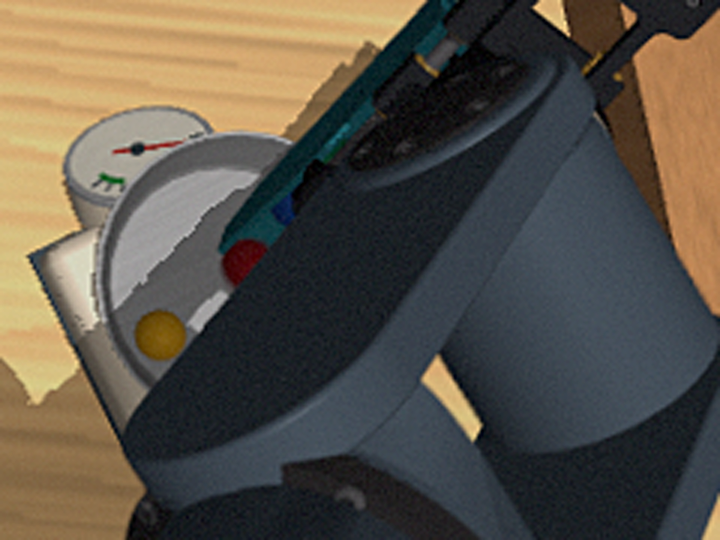

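Red is crossing the lip now, so I'll ease back to hold the rest.

{"name": "play_rows", "arguments": {
  "motion": [
    [[0, 0, 0], [0, 0, 0], 0.0],
    [[6, 0, 0], [0, 0, -2], 0.0],
    [[15, 0, 0], [0, 0, -5], 0.0],
    [[24, 0, 0], [0, 0, -8], 0.0],
    [[33, -1, 0], [0, 0, -11], 0.0],
    [[36, -1, 0], [0, 0, -12], 0.0],
    [[36, -1, 0], [0, 0, -12], 0.0]
  ]
}}

```text
time_s: 16.25
position: [0.584, -0.3601, 0.2403]
tcp_rot: [[0.325, 0.755, -0.57], [-0.224, -0.524, -0.822], [-0.919, 0.394, -0.001]]
force: [-0.9, -0.5, -2.3]
opening: 0.113
```

```bash
python3 - <<'E'
from rig import bot
from h import *
goal(bot,tcp(-35,26,zl=.158,off=.015),-35,26)
look(bot,"c10")
E
```

```text
t 16.25 pos [ 0.584  -0.3601  0.2403] J [-42.3  26.1  91.2   4.7  39.7 -10.6] F [-0.95 -0.5  -2.35] open 0.113
shift [-9.4  0.7 -0.1] turn [ 0.21 -0.15  2.77]
```

View pics/c10.png

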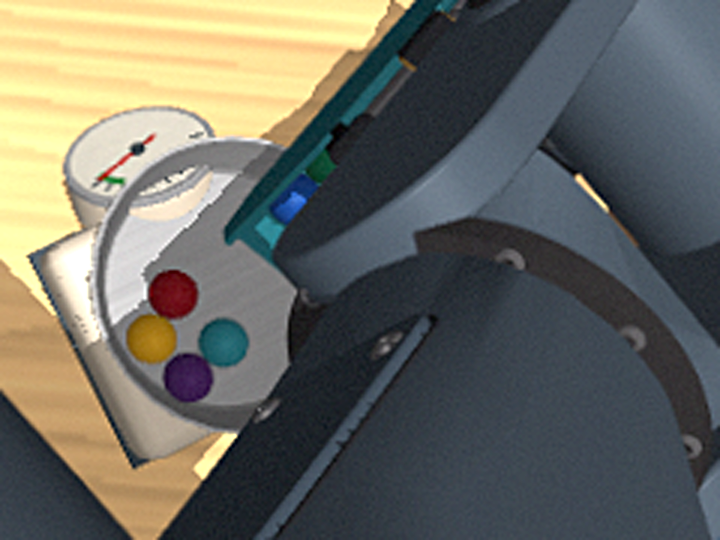

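Four marbles are in and the needle has swung to the green arc. I'll let it settle, then zoom in on the dial and weigh.

```bash
python3 - <<'E'
from rig import bot
from h import *
weigh(bot,14)
t=look(bot,"c11")
a=t["img"][232:280,394:460];cv2.imwrite("pics/dial.png",cv2.convertScaleAbs(cv2.resize(a,None,fx=10,fy=10,interpolation=2),alpha=1.5))
# pan rim left edge height: travel estimate by comparing with first picture
goal(bot,tcp(-35,12,zl=.22,off=.02),-35,12)
E
```

```text
Fz -3.093 +- 0.117 [-2.92 -3.15 -3.   -2.7  -2.44 -2.7  -3.09 -4.29 -3.33 -2.83 -3.13 -3.12
 -2.97 -3.65]
t 17.05 pos [ 0.5834 -0.3596  0.2405] J [-42.3  26.1  91.2   4.7  39.8 -10.6] F [ 0.07 -0.47 -3.04] open 0.112
shift [-22.6  32.1   0. ] turn [  0.22  -0.12 -11.19]
```

View pics/dial.png

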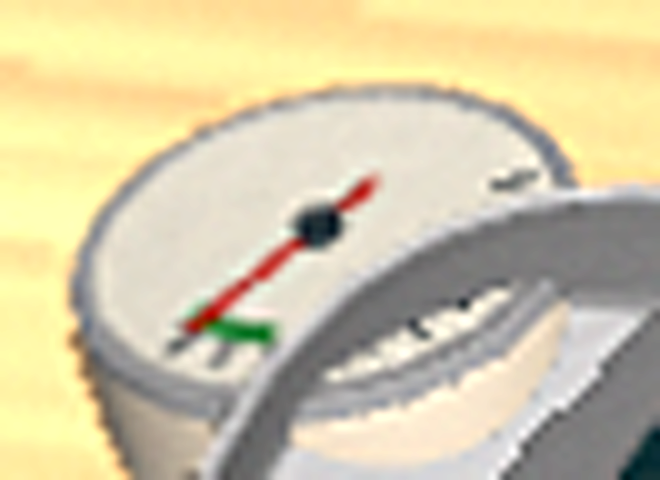

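View pics/c11.png

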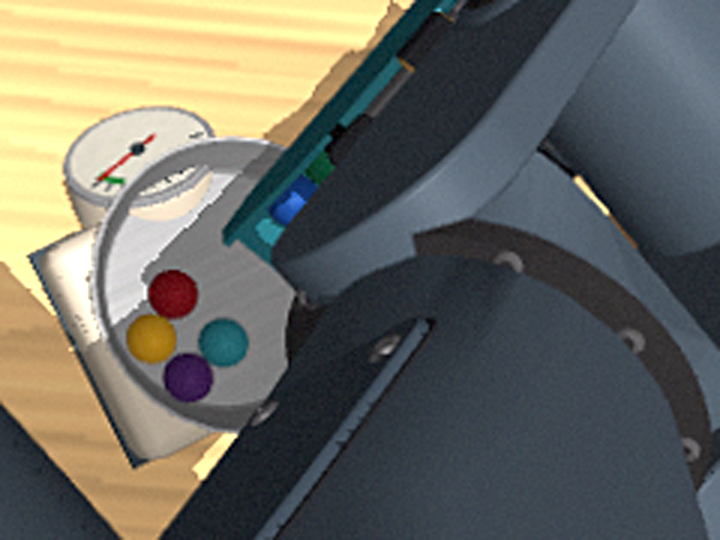

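The needle rests at the far end of the green arc, and the weight drop of about 1.4 N (≈144 g) agrees with that. I'll stop pouring, raise the bin and level it.

{"name": "play_rows", "arguments": {
  "motion": [
    [[-2, 2, 0], [0, 0, -0.7], 0.0],
    [[-5, 7, 0], [0, 0, -2.4], 0.0],
    [[-9, 12, 0], [0, 0, -4.3], 0.0],
    [[-13, 18, 0], [0, 0, -6.2], 0.0],
    [[-17, 24, 0], [0, 0, -8.2], 0.0],
    [[-20, 28, 0], [0, 0, -10], 0.0],
    [[-22, 31, 0], [0, 0, -11], 0.0],
    [[-23, 32, 0], [0, 0, -11.2], 0.0]
  ]
}}

```text
time_s: 17.85
position: [0.6012, -0.3722, 0.2752]
tcp_rot: [[0.173, 0.803, -0.57], [-0.119, -0.558, -0.822], [-0.978, 0.21, -0.001]]
force: [0.4, 0.3, -3.5]
opening: 0.115
```

```bash
python3 - <<'E'
from rig import bot
from h import *
goal(bot,tcp(-35,0,zl=.235,off=.02),-35,0)
look(bot,"c12")
E
```

```text
t 17.85 pos [ 0.6012 -0.3722  0.2752] J [-41.4  29.1  76.3   1.6  62.6  -7.2] F [ 0.35  0.32 -3.49] open 0.115
shift [21.6  2.  -0.1] turn [  0.24  -0.06 -12.12]
```

View pics/c12.png

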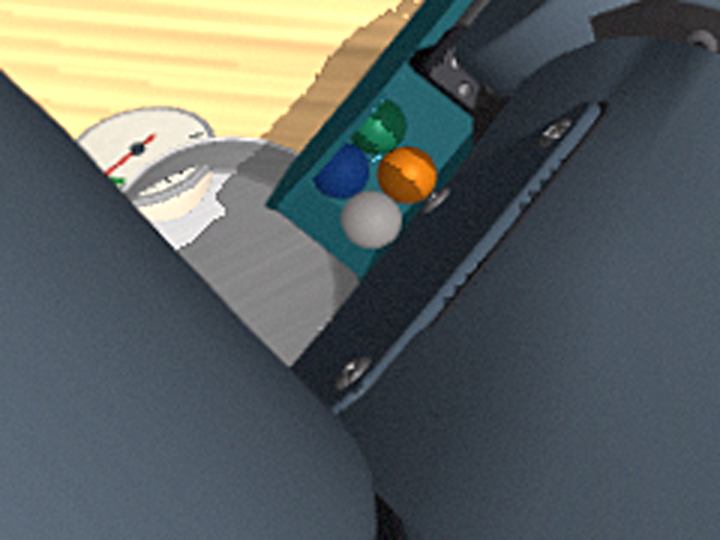

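Four marbles remain in the bin (blue, green, white, orange). I'll level it and swing back.

{"name": "play_rows", "arguments": {
  "motion": [
    [[2, 0, 0], [0, 0, -1], 0.0],
    [[6, 0, 0], [0, 0, -3], 0.0],
    [[10, 1, 0], [0, 0, -5], 0.0],
    [[14, 1, 0], [0, 0, -7.5], 0.0],
    [[18, 2, 0], [0, 0, -10], 0.0],
    [[21, 2, 0], [0, 0, -11.5], 0.0],
    [[22, 2, 0], [0.2, 0, -12.1], 0.0],
    [[22, 2, 0], [0.2, 0, -12.1], 0.0]
  ]
}}

```text
time_s: 18.7
position: [0.6055, -0.375, 0.2524]
tcp_rot: [[-0.001, 0.82, -0.573], [0.003, -0.573, -0.82], [-1.0, -0.003, -0.001]]
force: [0.4, 0.1, -2.9]
opening: 0.113
```

```bash
python3 - <<'E'
from rig import bot
from h import *
goal(bot,[.5675,.3207,.24],44.0)
E
```

```text
t 18.7 pos [ 0.6055 -0.375   0.2524] J [-40.8  35.9  66.1   0.1  78.2  -5.8] F [ 0.36  0.11 -2.85] open 0.113
shift [  14.3 -429.7 -548.4] turn [-78.96  -0.17   0.08]
```

{"name": "play_rows", "arguments": {
  "motion": [
    [[0, -5, -6], [-1, 0, 0], 0.0],
    [[0, -15, -19], [-3, 0, 0], 0.0],
    [[0, -30, -38], [-5.5, 0, 0], 0.0],
    [[0, -48, -61], [-9, 0, 0], 0.0],
    [[0, -68, -87], [-12.5, 0, 0], 0.0],
    [[0, -88, -112], [-16, 0, 0], 0.0],
    [[0, -108, -137], [-20, 0, 0], 0.0],
    [[0, -127, -162], [-23.5, 0, 0], 0.0]
  ]
}}

```text
time_s: 19.5
position: [0.5931, -0.1663, 0.2543]
tcp_rot: [[-0.0, 0.981, -0.194], [0.003, -0.194, -0.981], [-1.0, -0.001, -0.003]]
force: [0.1, -0.5, -3.3]
opening: 0.11
```

```bash
python3 - <<'E'
from rig import bot
from h import *
goal(bot,[.5675,.3207,.24],44.0)
E
```

```text
t 19.5 pos [ 0.5931 -0.1663  0.2543] J [-26.1  27.7  81.3   0.1  71.1 -15. ] F [ 0.08 -0.48 -3.34] open 0.11
shift [  15.7 -119.5 -472.8] turn [-5.518e+01 -1.600e-01 -2.000e-02]
```

{"name": "play_rows", "arguments": {
  "motion": [
    [[1, -8, -31], [-3.6, 0, 0], 0.0],
    [[2, -16, -62], [-7.2, 0, 0], 0.0],
    [[3, -24, -93], [-11, 0, 0], 0.0],
    [[4, -31, -124], [-14.5, 0, 0], 0.0],
    [[5, -39, -155], [-18, 0, 0], 0.0],
    [[6, -47, -186], [-22, 0, 0], 0.0],
    [[7, -55, -217], [-25.5, 0, 0], 0.0],
    [[8, -63, -248], [-29, 0, 0], 0.0]
  ]
}}

```text
time_s: 20.3
position: [0.5801, 0.0888, 0.2469]
tcp_rot: [[-0.0, 0.952, 0.306], [0.003, 0.306, -0.952], [-1.0, 0.001, -0.003]]
force: [0.2, 0.3, -3.6]
opening: 0.11
```

```bash
python3 - <<'E'
from rig import bot
from h import *
goal(bot,[.5675,.3207,.24],44.0)
E
```

```text
t 20.3 pos [0.5801 0.0888 0.2469] J [ -2.3  25.7  86.1   0.2  68.2 -20.2] F [ 0.16  0.27 -3.6 ] open 0.11
shift [   7.6   59.  -224.6] turn [-26.18  -0.15  -0.07]
```

{"name": "play_rows", "arguments": {
  "motion": [
    [[1, 8, -31], [-3.6, 0, 0], 0.0],
    [[2, 16, -61], [-7.1, 0, 0], 0.0],
    [[3, 24, -90], [-10.5, 0, 0], 0.0],
    [[4, 31, -118], [-13.8, 0, 0], 0.0],
    [[5, 38, -144], [-16.8, 0, 0], 0.0],
    [[6, 44, -168], [-19.6, 0, 0], 0.0],
    [[7, 49, -188], [-22, 0, 0], 0.0],
    [[7, 54, -204], [-23.8, 0, 0], 0.0]
  ]
}}

```text
time_s: 21.1
position: [0.5696, 0.2992, 0.2401]
tcp_rot: [[-0.001, 0.748, 0.664], [0.003, 0.664, -0.748], [-1.0, 0.001, -0.003]]
force: [-0.1, -0.3, -3.4]
opening: 0.11
```

```bash
python3 - <<'E'
from rig import bot
from h import *
t=look(bot,"c13");cv2.imwrite("pics/t13.png",t["img"])
a=t["img"][232:280,394:460];cv2.imwrite("pics/dial2.png",cv2.convertScaleAbs(cv2.resize(a,None,fx=10,fy=10,interpolation=2),alpha=1.5))
goal(bot,[.5675,.3207,.24],44.0)
E
```

```text
t 21.15 pos [0.57   0.3016 0.2402] J [ 17.8  30.7  78.    0.3  71.2 -24. ] F [-0.11  2.94 -2.68] open 0.11
shift [  0.3  10.8 -15.9] turn [-2.32 -0.25 -0.21]
```

View pics/c13.png

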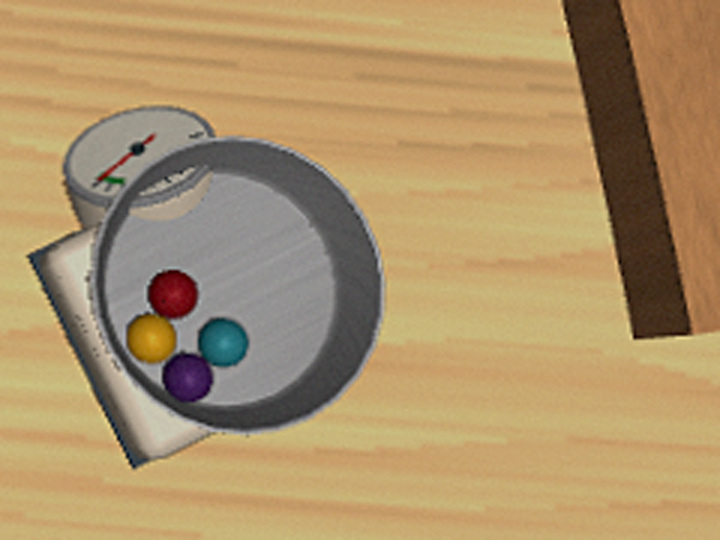

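View pics/dial2.png

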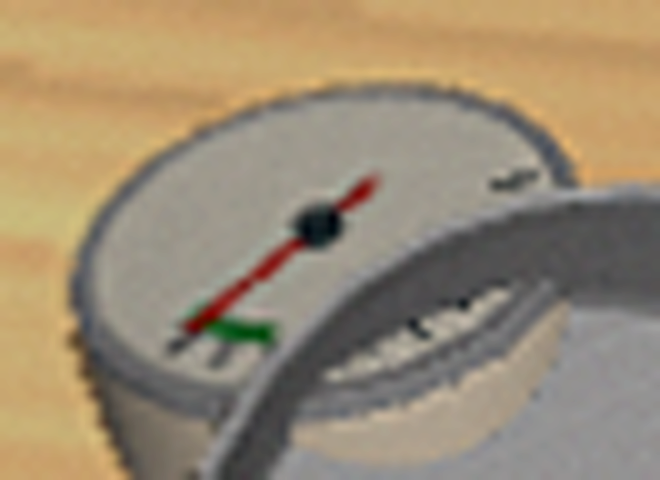

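The needle is on the last tick at the end of the green arc, four marbles are in the pan, and the rim shows the pan has dropped. Next I'll place the bin back.

{"name": "play_rows", "arguments": {
  "motion": [
    [[0, 6, -9], [-1.2, 0, 0], 0.0],
    [[5, 10, -15], [-2.1, -0.1, 0], 0.0],
    [[20, 11, -16], [-2.3, -0.2, 0], 0.0],
    [[40, 11, -16], [-2.3, -0.2, 0], 0.0],
    [[65, 11, -16], [-2.3, -0.2, 0], 0.0],
    [[90, 11, -16], [-2.3, -0.2, 0], 0.0],
    [[115, 11, -16], [-2.3, -0.2, 0], 0.0],
    [[135, 11, -16], [-2.3, -0.2, 0], 0.0]
  ]
}}

```text
time_s: 21.95
position: [0.5687, 0.3157, 0.1029]
tcp_rot: [[-0.0, 0.724, 0.69], [-0.001, 0.69, -0.724], [-1.0, -0.001, 0.001]]
force: [0.3, -0.9, -3.4]
opening: 0.116
```

{"name": "play_rows", "arguments": {
  "motion": [
    [[15, 0, 0], [0, 0, 0], 0.0],
    [[27, 0, 0], [0, 0, 0], 0.0],
    [[37, 0, 0], [0, 0, 0], 0.0],
    [[43, 0, 0], [0, 0, 0], 0.0],
    [[45, 0, 0], [0, 0, 0], 0.0],
    [[45, 0, 0], [0, 0, 0], 0.0]
  ]
}}

```text
time_s: 22.55
position: [0.5695, 0.3166, 0.0599]
tcp_rot: [[0.002, 0.724, 0.69], [-0.0, 0.69, -0.724], [-1.0, 0.001, 0.002]]
force: [-0.5, 0.4, -2.7]
opening: 0.116
```

```bash
python3 - <<'E'
from rig import bot
from h import *
goal(bot,[.5675,.3207,.041],44.0)
s=bot.capture("side");t=bot.capture("top")
a=t["img"][150:330,90:290];b=s["img"][240:400,130:290]
cv2.imwrite("pics/down.png",np.hstack([cv2.resize(a,(400,400)),cv2.resize(b,(400,400))]))
E
```

```text
t 22.55 pos [0.5695 0.3166 0.0599] J [ 19.3  43.8  84.8  -0.1  51.3 -24.3] F [-0.54  0.38 -2.72] open 0.116
shift [18.9  1.4 -4.4] turn [-0.35  0.09 -0.07]
```

View pics/down.png

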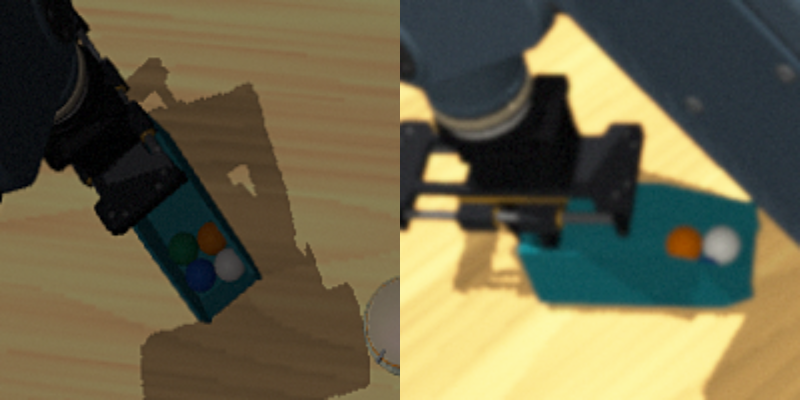

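{"name": "play_rows", "arguments": {
  "motion": [
    [[5, 1, -2], [0, 0, 0], 0.0],
    [[10, 1, -4], [0, 0, 0], 0.0],
    [[14, 1, -4], [0, 0, 0], 0.0],
    [[16, 1, -4], [0, 0, 0], 0.0],
    [[17, 1, -4], [0, 0, 0], 0.0],
    [[18, 1, -4], [0, 0, 0], 0.0],
    [[18, 1, -4], [0, 0, 0], 0.0]
  ]
}}

```text
time_s: 23.35
position: [0.5672, 0.32, 0.0418]
tcp_rot: [[0.001, 0.724, 0.69], [-0.001, 0.69, -0.724], [-1.0, 0.001, 0.001]]
force: [-0.2, 0.1, -2.4]
opening: 0.111
```

```bash
python3 - <<'E'
from rig import bot
from h import *
goal(bot,[.5675,.3207,.041],44.0)
weigh(bot,4)
E
```

```text
t 23.35 pos [0.5672 0.32   0.0418] J [ 19.6  45.2  85.2  -0.1  49.5 -24. ] F [-0.17  0.09 -2.39] open 0.111
shift [ 0.8  0.7 -0.3] turn [-0.35  0.08 -0.03]
Fz -3.024 +- 0.129 [-2.68 -2.89 -3.16 -3.36]
```

Still carrying the weight, so it's just above the bench. I'll lower it 1 mm more, check, then open.

{"name": "play_rows", "arguments": {
  "motion": [
    [[0.5, 0, 0], [0, 0, 0], 0.0],
    [[1, 0, 0], [0, 0, 0], 0.0],
    [[1.5, 0, 0], [0, 0, 0], 0.0],
    [[1.5, 0, 0], [0, 0, 0], 0.0]
  ]
}}

```text
time_s: 23.95
position: [0.5673, 0.3201, 0.0414]
tcp_rot: [[0.002, 0.724, 0.69], [-0.0, 0.69, -0.724], [-1.0, 0.001, 0.002]]
force: [-2.8, -0.1, 5.6]
opening: 0.111
```

```bash
python3 - <<'E'
from rig import bot
from h import *
weigh(bot,6)
print(bot.read_state()["position"])
E
```

```text
Fz 4.662 +- 0.224 [5.14 5.06 4.03 5.01 3.77 4.97]
[0.56734576 0.32008848 0.04139501]
```

On the bench. Opening now.

{"name": "play_rows", "arguments": {
  "motion": [
    [[-0.5, 0, 0], [0, 0, 0], 0.15],
    [[-0.5, 0, 0], [0, 0, 0], 0.25],
    [[-0.5, 0, 0], [0, 0, 0], 0.4],
    [[-0.5, 0, 0], [0, 0, 0], 0.5],
    [[-0.5, 0, 0], [0, 0, 0], 0.5],
    [[-0.5, 0, 0], [0, 0, 0], 0.5]
  ]
}}

```text
time_s: 24.85
position: [0.5672, 0.3201, 0.0405]
tcp_rot: [[0.001, 0.724, 0.69], [-0.001, 0.69, -0.724], [-1.0, 0.001, 0.001]]
force: [-0.3, 0.9, -0.8]
opening: 0.473
```

{"name": "play_rows", "arguments": {
  "motion": [
    [[-10, 0, 0], [0, 0, 0], 0.5],
    [[-30, 0, 0], [0, 0, 0], 0.5],
    [[-60, 0, 0], [0, 0, 0], 0.5],
    [[-100, 0, 0], [0, 0, 0], 0.5],
    [[-140, 0, 0], [0, 0, 0], 0.5],
    [[-180, 0, 0], [0, 0, 0], 0.5],
    [[-200, 0, 0], [0, 0, 0], 0.5],
    [[-200, 0, 0], [0, 0, 0], 0.5]
  ]
}}

```text
time_s: 25.65
position: [0.5692, 0.3211, 0.2459]
tcp_rot: [[0.011, 0.723, 0.69], [0.003, 0.69, -0.723], [-1.0, 0.01, 0.005]]
force: [1.2, 0.3, 0.3]
opening: 0.497
```

```bash
python3 - <<'E'
from rig import bot
from h import *
print(bot.read_state()["position"],bot.read_state()["force"])
s=bot.capture("side");t=bot.capture("top")
cv2.imwrite("pics/end_s.png",s["img"]);cv2.imwrite("pics/end_t.png",t["img"])
E
```

```text
[0.5691855  0.32111777 0.24589153] [1.2324347  0.27144975 0.33022601]
```

View pics/end_s.png

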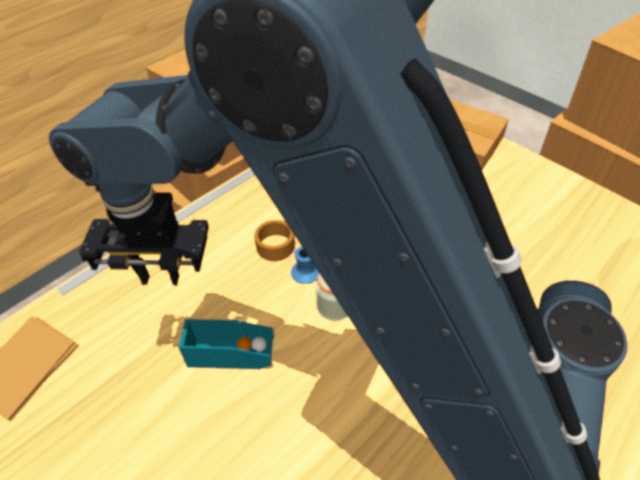

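View pics/end_t.png

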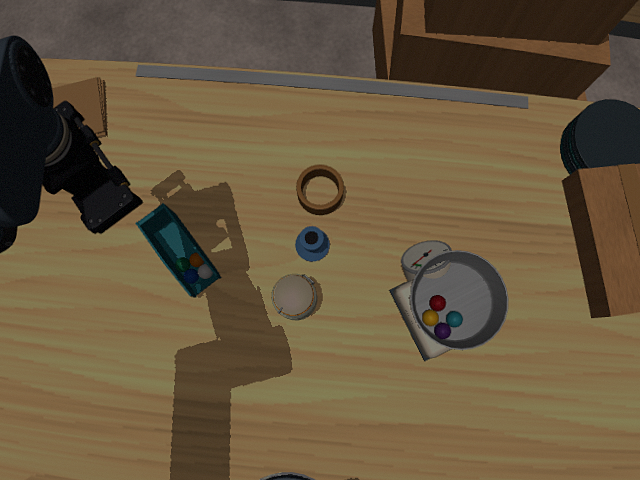

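```bash
python3 - <<'E'
from rig import bot
print(bot.hand_in())
E
```

```text
the job is handed in; nothing more can be done
None
```

The job is handed in, at about 26 s of the 61 s allowed. By my last checks the pan is down on its stop; the hand-in gave no verdict.

I gripped the bin by its back wall, carried it over the scale, and tipped it slowly with small rocks to about 35°. Four marbles went into the pan (purple, teal, yellow, red). I then brought the bin back, set it down and drew the gripper clear.

- **Pan:** the needle rests on the last tick, at the end of the green arc. The pan's travel was read from the dial only, not measured directly.
- **Weight:** the load on the wrist fell by about 1.4 N, or roughly 144 g. That is close to the 147 g needed, but the reading is only good to about 20 g. It also rules out going over 234 g, as does the count of four marbles (176 g at most).
- **Marbles:** the other four (blue, green, white, orange) are in the bin, and none were spilled.
- **Bin:** it stands upright within a few mm of where it started.
- **Bystanders:** the jar, candlestick and tape look unmoved in the top view.
- **Contacts:** I saw no contact with the pan. When I set the bin down it pressed on the bench with about 5 N.

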